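Put the bead tray's containers back in their own holders

TASK

The tall bottle, the wide tin and the little corked jar on the beading tray are standing in one another's ring holders; put each back in the holder whose well fits its base - the bottle in the one in the back row, the tin in the big one, the jar in the small one - upright and right down in the well. Get the tall bottle home at the back before either of the two low ones goes into its own holder, so that nothing is reached across later; the felt pad is free for standing something aside. Set them down rather than dropping them, tip none over, and leave the ring cone, the pliers and the cutters where they are.

Things in the scene. Friction and masses are not known exactly. Their poses are not given: they have to be found in the camera images.
- bottle_mid (a point): Tall amber glass bottle with a paper label and a narrow black cap: 125 mm tall, round body 44 mm in diameter up to 86 mm, then shoulder and a 25 mm wide cap; about 170 g. The point is on its axis half-way up, 62.5 mm above its base; z is its axis, up. Starts loose in the well of the big holder.
- tin_mid (a point): Wide low metal tin with a ribbed screw lid: 62 mm in diameter over its full height of 54 mm, about 220 g. The point is on its axis half-way up, 27 mm above its base; z up. Starts perched on the rim of the small holder, too wide for its well.
- jar_mid (a point): Small glass jar of beads with a cork: 58 mm tall, 32 mm in diameter up to 40 mm, cork 24 mm wide above 44 mm; about 70 g. The point is on its axis half-way up, 29 mm above its base; z up. Starts loose in the well of the back-row holder.
- holder_tall: Dark grey plastic ring holder fixed in the tray: a flat round foot 2 mm thick carrying a rim 5 mm wide whose top is 7 mm above the origin, round a flat well whose floor is 2 mm above the origin (well 5 mm deep). Middle size: well 60 mm, rim 70 mm, foot 92 mm in diameter; the bottle's own. The only holder in the back row, the one farther from the robot, left or right. Origin at the centre of its underside, on the tray floor; z up.
- holder_wide: Dark grey plastic ring holder fixed in the tray: a flat round foot 2 mm thick carrying a rim 5 mm wide whose top is 7 mm above the origin, round a flat well whose floor is 2 mm above the origin (well 5 mm deep). The big one: well 78 mm, rim 88 mm, foot 110 mm in diameter; the tin's own. In the front row, nearer the robot, in any of three places. Origin at the centre of its underside, on the tray floor; z up.
- holder_small: Dark grey plastic ring holder fixed in the tray: a flat round foot 2 mm thick carrying a rim 5 mm wide whose top is 7 mm above the origin, round a flat well whose floor is 2 mm above the origin (well 5 mm deep). The small one: well 48 mm, rim 58 mm, foot 80 mm in diameter; the jar's own. In the front row in any of three places. Origin at the centre of its underside, on the tray floor; z up.
- pad: Free spot: square grey felt pad, 100 x 100 mm, 2 mm thick, fixed flat on the tray floor in the front row, empty at the start. The front-row places are about 160 mm apart, the back row about 170 mm behind. The tray is light grey, 370 x 530 mm, its floor 4 mm above the bench, its edge 14 mm high. Origin at the centre of its underside, on the tray floor; z up.
- cone: Bystander: wooden ring cone with a brass ring on it, 52 mm wide at the foot, 80 mm tall, loose, in the back row beside the back holder. Origin at the centre of its underside; z up.
- pliers: Bystander: pliers with teal grips lying on the bench left of the tray (+y), 150 mm long, 12 mm high. Origin under the pivot; x towards the jaws.
- cutters: Bystander: side cutters with red grips lying on the bench right of the tray (-y), 135 mm long, 12 mm high. Origin under the pivot; x towards the jaws.
Not all that is in view belongs to the job. What is meant by the part that bears jar_mid is not blue, pink or purple, and is the smaller of those in its own colour.

How it is judged (in metres and radians):
On the way:
1. the tall bottle is down in the back-row holder while neither the tin nor the jar is yet in its own holder (horizontal distance between bottle_mid and holder_tall below 0.0105 m and z of bottle_mid in the frame of holder_tall below 0.0675 m and angle between bottle_mid's own z axis and vertical below 0.08 rad and not (horizontal distance between tin_mid and holder_wide below 0.0105 m and z of tin_mid in the frame of holder_wide below 0.032 m and angle between tin_mid's own z axis and vertical below 0.08 rad) and not (horizontal distance between jar_mid and holder_small below 0.0105 m and z of jar_mid in the frame of holder_small below 0.034 m and angle between jar_mid's own z axis and vertical below 0.08 rad)), for 0.2 s.
At the end, for the whole second after the job is handed in: Bottle, tin and jar each stand upright (within 0.08 rad) in their own holder, within 10.5 mm of its centre and down on the well floor (within 3 mm), at rest (horizontal distance between bottle_mid and holder_tall below 0.0105 m and z of bottle_mid in the frame of holder_tall below 0.0675 m and angle between each of bottle_mid, tin_mid, jar_mid's own z axis and vertical below 0.08 rad and horizontal distance between tin_mid and holder_wide below 0.0105 m and z of tin_mid in the frame of holder_wide below 0.032 m and horizontal distance between jar_mid and holder_small below 0.0105 m and z of jar_mid in the frame of holder_small below 0.034 m and linear speed of each of bottle, tin, jar below 0.02 m/s and angular speed of each of bottle, tin, jar below 0.2 rad/s); the robot touches nothing.
It fails at once if the bottle, the tin or the jar is tipped over (more than 0.7 rad) (angle between any of bottle_mid, tin_mid, jar_mid's own z axis and vertical above 0.7 rad).
It fails at once if the bottle, the tin or the jar falls free of the fingers, faster than 0.5 m/s (dropped by more than about 13 mm) ((linear speed of bottle above 0.5 m/s and contact force between the fingers and bottle below 0.05 N) or (linear speed of tin above 0.5 m/s and contact force between the fingers and tin below 0.05 N) or (linear speed of jar above 0.5 m/s and contact force between the fingers and jar below 0.05 N)).
It fails at once if the ring cone is moved more than 25 mm or knocked over (distance of cone from where it was at the start of the episode above 0.025 m or angle between cone's own z axis and vertical above 0.5 rad).
It fails at once if the pliers are moved more than 25 mm or knocked over (distance of pliers from where it was at the start of the episode above 0.025 m or angle between pliers's own z axis and vertical above 0.5 rad).
It fails at once if the cutters are moved more than 25 mm or knocked over (distance of cutters from where it was at the start of the episode above 0.025 m or angle between cutters's own z axis and vertical above 0.5 rad).
It also fails if it takes over 99 s, if anything falls off the work surface, if the arm or the gripper's body presses on something with over 40 N, if the wrist force passes 120 N, or if a joint passes its speed limit or range.

ROBOT

A 6-joint arm with a two-finger parallel gripper is mounted at the origin on the work surface. World frame = base frame: x ahead of the robot, y to its left, z up, the work surface at z = 0. Lengths are in mm, angles in rad, forces in N, time in s.
With the tool pointing down it reaches from about 300 to 750 mm from the base axis. Payload 8.5 kg.
Tool frame: the origin (TCP) lies at the very end of the fingers, on their centre line; the grasp point (between the pads) lies 19 mm behind it; z points along the fingers, y is the line along which they close (so a half turn about z gives the same grasp; the last joint's range is limited). The gripper opens to 88 mm and grips with 3 to 60 N. Pads are 18 mm wide; open, the fingers measure 123 mm over their backs; the gripper's body (75 mm by 187 mm) begins 45 mm behind the grasp point.
Start: joints at [-1.516, 0.381, 1.297, -0, 1.464, -0.215], TCP at [146.591, -530.086, 203.148] pointing down, gripper open.
Joint ranges: [-3.11, 3.11], [-0.89, 2.33], [0.22, 2.48], [-1.42, 4.56], [0.17, 2.85], [-2.88, 2.88]. Speed limits (rad/s): [2.39, 2.39, 3.14, 3.14, 3.14, 3.14].

INTERFACE

Orientations are given as a unit quaternion [w, x, y, z].
In Python, from bench import manip, vision gives the robot as it stands.
- The arm moves only by the shell command python3 -m jog 'ROWS' [FORCE]. ROWS is JSON, a list of rows, each a list of 3 entries, a list of its own where there are three numbers: the opening, from 0 (shut) to 1 (fully open), then the shift along the tool's x, y, z in units of 60 mm (1.0 is 60 mm), then the turn about the tool's z in units of 5 degrees (1.0 is 5 degrees). In form: [[hand, [tx, ty, tz], yaw], ...]. A call has 1 to 12 rows; each row shifts and turns the commanded pose from where the row before left it, along the tool's axes as they then stand; what a row does not reach is not made up. A row lasts 1/8 s, in which the tool goes at most 62.5 mm and 10.7 degrees, less where a joint would pass 70% of its speed; a pose out of reach is approached as far as the arm can. A call is refused whole if a number of a shift passes 1 or a number of a turn 1, either way. A call with a gripper value outside its range is refused whole. The fingers move at their own pace and stop on an object; FORCE is the grip in N (left out, the last holds). Time passes only in rows, so rows that do not move let the fingers close. It gives the time, the measured TCP pose, the force, the opening and the grip force at its end, in the units of the state.
- manip.get_state(): the state, without advancing time (a new reading comes with each control period).
- vision.get_image(name): name is "scene" or "top"; returns a dict with "img" (480x640x3 uint8, red, green, blue), "intrinsics" (3x3 intrinsics, pixels), "k1" (the pictures are not rectified: a ray, as slopes to the right and down, at radius r is drawn at 1 + k1 r^2 times it, then the intrinsics apply), "position" and "attitude" of the camera in the world. Camera axes: x right, y down, z forward; pixel columns grow to the right and rows downward; lengths in mm; the calibration is good to about 2 mm. A picture is of the moment at which its call begins. There is no depth.
- manip.hand_in(): hands the job in; it is judged then, once.
The state is a dict: "time": time; "joint_positions": joint angles; "joint_velocities": joint speeds; "effort": joint torques, N m; "tool_pos": TCP position; "ee_rot": TCP orientation; "force": force on the tool from outside, world axes, zero at the start; "torque": the same for the moment, N m; "finger_gap": finger opening in mm; "gripper_force": force on a finger pad.
Only numpy, scipy, OpenCV 4.12 (cv2) and the standard library are available. Lean on these libraries where they do the work, as an engineer would, in place of code of your own. Each camera call takes 0.05 s, during which the arm holds its last target. There are 200 camera calls.

## Working session

There is one attempt and no reset: what is moved stays moved. The work goes in short steps, Python scripts to look and compute and a shell command to move; the robot and the scene stay as the last step left them, time stands still between calls to the robot, and variables do not carry over. Pictures are saved under pics/ and viewed, at most 14 in all, crops included, and the job is handed in when it is done.

```bash
mkdir -p pics; cat > h.py <<'E'
import numpy as np, cv2, json
from bench import manip, vision
from scipy.spatial.transform import Rotation as R
def cam(n):
    d=vision.get_image(n); return d
def rot(d):
    a=np.array(d["attitude"],float)
    return a if a.shape==(3,3) else R.from_quat(a[[1,2,3,0]]).as_matrix()
def ray(d,u,v):
    K=np.array(d["intrinsics"]);x=(u-K[0,2])/K[0,0];y=(v-K[1,2])/K[1,1]
    rd=np.hypot(x,y);r=rd
    for _ in range(30): r=rd/(1+d["k1"]*r*r)
    s=r/rd if rd>0 else 1
    return np.array(d["position"],float),rot(d)@np.array([x*s,y*s,1])
def plane(d,u,v,z):
    p,q=ray(d,u,v); return p+q*(z-p[2])/q[2]
def proj(d,P):
    c=rot(d).T@(np.array(P,float)-np.array(d["position"],float));x,y=c[:2]/c[2]
    s=1+d["k1"]*(x*x+y*y);K=np.array(d["intrinsics"])
    return K[0,0]*x*s+K[0,2],K[1,1]*y*s+K[1,2]
def save(d,f): cv2.imwrite(f,d["img"][:,:,::-1])
E
python3 - <<'E'
from h import *
for n in("top","scene"):
    d=cam(n);save(d,f"pics/{n}0.png");print(n,d["position"],d["attitude"],d["intrinsics"],d["k1"])
print(manip.get_state())
E
```

```text
top [ 434.92298596    2.98431523 1770.33548411] [ 0.03708063 -0.70291052  0.70886157 -0.04535528] [[622.41414659   0.         316.42635781]
 [  0.         622.41414659 225.96737573]
 [  0.           0.           1.        ]] -0.05124966177704795
scene [1131.64026121  600.57269019  902.97432347] [-0.12454944  0.29943467  0.88232665 -0.34106597] [[532.55294379   0.         319.43765666]
 [  0.         532.55294379 245.85608902]
 [  0.           0.           1.        ]] -0.09072523564240143
{'time': 0.1, 'joint_positions': array([-1.51631814e+00,  3.81125073e-01,  1.29815764e+00, -1.57750890e-05,
        1.46357428e+00, -2.15312959e-01]), 'joint_velocities': array([ 0.00128683, -0.00242379, -0.00206214,  0.00066436, -0.00163974,
       -0.00083022]), 'effort': array([ 2.46589501e-03, -4.38656437e+01, -2.24912167e+01,  7.14264717e-02,
        3.42035363e-02, -8.07919014e-05]), 'tool_pos': array([ 146.56189371, -529.81227184,  202.61065605]), 'ee_rot': array([-6.30756221e-04,  9.90915068e-01,  1.34487650e-01,  4.29662541e-05]), 'force': array([-0.33268696, -0.303179  ,  0.49075403]), 'torque': array([ 0.03520439, -0.01790543, -0.0119923 ]), 'gripper_force': 0.0, 'finger_gap': 87.86163921877746}
```

View pics/top0.png

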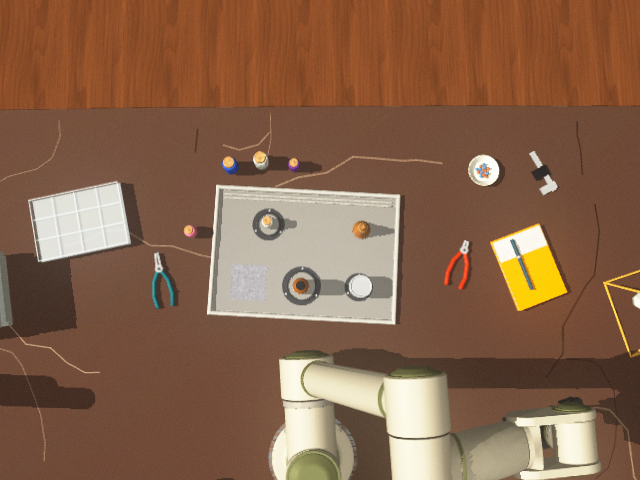

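View pics/scene0.png

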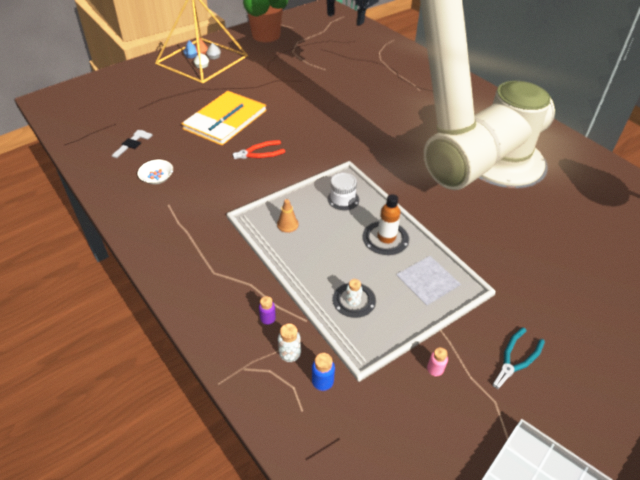

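The top view shows the back holder with the jar at about (268,224), the cone at (361,229) and the pad at (248,282). The bottle in the big holder is at (301,286), and the tin on the small holder is at (360,286). The scene view agrees. The white jar on the bench outside the tray is a decoy.

```bash
cat > m.py <<'E'
from h import *
d=cam("top");im=d["img"];hsv=cv2.cvtColor(im,cv2.COLOR_RGB2HSV);H,S,V=cv2.split(hsv)
def box(m,c,r):
    o=np.zeros_like(m);u,v=c;o[v-r:v+r,u-r:u+r]=m[v-r:v+r,u-r:u+r];return o
def big(m):
    cs=cv2.findContours(m,cv2.RETR_EXTERNAL,cv2.CHAIN_APPROX_NONE)[0];return max(cs,key=cv2.contourArea)
dark=((V<75)&(S<90)).astype(np.uint8)
for n,c in(("tall",(268,224)),("wide",(301,286)),("small",(360,286))):
    k=big(box(dark,c,26));(u,v),r=cv2.minEnclosingCircle(k);e=cv2.fitEllipse(k)
    print(n,(u,v),r,e,"world foot",plane(d,u,v,6)[:2],plane(d,*e[0],6)[:2],"r mm",r/622*1764)
def blob(n,m,c,r,z):
    k=big(box(m.astype(np.uint8),c,r));M=cv2.moments(k);u,v=M["m10"]/M["m00"],M["m01"]/M["m00"]
    print(n,(u,v),cv2.contourArea(k),plane(d,u,v,z)[:2])
blob("pad",(V>120)&(abs(S.astype(int)-25)<60)&(H>105)&(H<140),(248,282),25,6)
blob("tin",(V>180),(360,286),20,65)
blob("cork",(S>90)&(H<25),(268,222),14,64)
blob("cone",(S>120)&(H<25),(361,229),16,40)
blob("cap",(V<60),(301,286),9,131)
c=np.vstack([cv2.resize(im[195:315,205:405],(800,480),interpolation=cv2.INTER_CUBIC)])
cv2.imwrite("pics/crop0.png",c[:,:,::-1])
d2=cam("scene");i2=d2["img"][150:330,270:450];cv2.imwrite("pics/crop1.png",cv2.resize(i2,(600,600),interpolation=cv2.INTER_CUBIC)[:,:,::-1])
E
python3 m.py
```

```text
tall (277.0, 224.5) 8.558721542358398 ((278.41326904296875, 224.6292724609375), (8.858602523803711, 14.441812515258789), 11.559770584106445) world foot [646.67961678  93.83187428] [646.27680527  89.80077254] r mm 24.272644374148253
wide (300.2105407714844, 285.15789794921875) 4.213578701019287 ((300.3434143066406, 285.207763671875), (7.130163192749023, 7.868926048278809), 99.92548370361328) world foot [473.69153365  28.67262468] [473.54799631  28.29843574] r mm 11.949763390028975
small (346.0, 286.5) 1.8028756380081177 ((346.3663635253906, 287.0588073730469), (2.885251045227051, 4.268157005310059), 6.537228107452393) world foot [ 468.75562544 -100.63214332] [ 467.17303088 -101.64568343] r mm 5.112978497502121Traceback (most recent call last):
  File "m.py", line 14, in <module>
    blob("pad",(V>120)&(abs(S.astype(int)-25)<60)&(H>105)&(H<140),(248,282),25,6)
    ~~~~^^^^^^^^^^^^^^^^^^^^^^^^^^^^^^^^^^^^^^^^^^^^^^^^^^^^^^^^^^^^^^^^^^^^^^^^^
  File "m.py", line 12, in blob
    k=big(box(m.astype(np.uint8),c,r));M=cv2.moments(k);u,v=M["m10"]/M["m00"],M["m01"]/M["m00"]
                                                            ~~~~~~~~^~~~~~~~~
ZeroDivisionError: float division by zero
```

```bash
sed -i '/^dark=/,$d' m.py; cat > m2.py <<'E'
from m import *
c=cv2.resize(im[195:315,205:405],(800,480),interpolation=cv2.INTER_CUBIC)
cv2.imwrite("pics/crop0.png",c[:,:,::-1])
for v,us in((224,range(246,294,2)),(286,range(276,326,2)),(286,range(336,386,2)),(282,range(224,274,4)),(229,range(348,376,2))):
    print(v,[(u,*map(int,hsv[v,u])) for u in us])
E
python3 m2.py
```

```text
224 [(246, 19, 32, 194), (248, 21, 31, 191), (250, 19, 25, 191), (252, 15, 29, 141), (254, 13, 19, 93), (256, 30, 15, 100), (258, 24, 25, 103), (260, 20, 30, 194), (262, 26, 19, 219), (264, 22, 33, 241), (266, 16, 122, 225), (268, 15, 112, 212), (270, 29, 31, 181), (272, 30, 26, 135), (274, 21, 33, 124), (276, 26, 29, 123), (278, 20, 31, 123), (280, 12, 20, 64), (282, 6, 18, 71), (284, 20, 25, 91), (286, 20, 30, 128), (288, 17, 28, 126), (290, 24, 30, 127), (292, 21, 28, 129)]
286 [(276, 20, 30, 197), (278, 19, 28, 198), (280, 18, 26, 197), (282, 10, 13, 120), (284, 40, 8, 94), (286, 25, 15, 103), (288, 18, 23, 134), (290, 22, 29, 195), (292, 17, 33, 199), (294, 14, 198, 213), (296, 9, 68, 86), (298, 9, 27, 66), (300, 8, 16, 65), (302, 15, 16, 65), (304, 9, 31, 58), (306, 12, 155, 128), (308, 12, 144, 117), (310, 20, 23, 136), (312, 15, 27, 132), (314, 18, 30, 129), (316, 23, 15, 67), (318, 12, 17, 76), (320, 30, 20, 78), (322, 18, 25, 134), (324, 20, 23, 132)]
286 [(336, 16, 25, 134), (338, 18, 25, 130), (340, 21, 31, 130), (342, 19, 27, 131), (344, 19, 20, 101), (346, 30, 14, 74), 
[... 221 characters left out ...]
, 249), (372, 15, 25, 81), (374, 23, 32, 127), (376, 23, 31, 132), (378, 18, 25, 131), (380, 21, 25, 130), (382, 18, 26, 127), (384, 17, 29, 124)]
282 [(224, 20, 27, 192), (228, 19, 25, 193), (232, 170, 8, 189), (236, 0, 5, 190), (240, 15, 3, 193), (244, 165, 8, 201), (248, 162, 7, 194), (252, 175, 8, 193), (256, 163, 9, 195), (260, 0, 5, 188), (264, 150, 1, 189), (268, 20, 28, 194), (272, 20, 29, 195)]
229 [(348, 23, 27, 192), (350, 21, 28, 192), (352, 15, 109, 216), (354, 14, 167, 221), (356, 15, 165, 225), (358, 17, 168, 232), (360, 14, 165, 207), (362, 14, 164, 177), (364, 13, 142, 124), (366, 16, 153, 142), (368, 13, 140, 100), (370, 15, 83, 120), (372, 17, 29, 124), (374, 12, 30, 126)]
```

View pics/crop0.png

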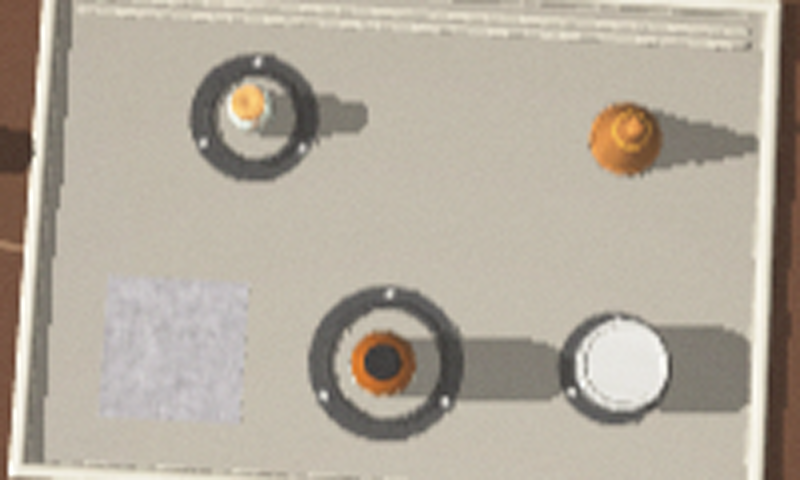

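The crop shows all three holders, the pad and the objects cleanly. The rings read V<112, while shadow is above 120 and the floor is about 195. Next I'll fit them.

```bash
cat > m3.py <<'E'
from m import *
dark=((V<113)&(S<60)).astype(np.uint8)
for n,c,f in(("tall",(268,224),92),("wide",(301,286),110),("small",(359,286),80)):
    k=big(box(dark,c,24));(u,v),r=cv2.minEnclosingCircle(k);e=cv2.fitEllipse(cv2.convexHull(k))
    print(n,plane(d,u,v,6)[:2].round(1),plane(d,*e[0],6)[:2].round(1),"dia mm",round(2*r/622.4*1764,1),f,np.round(np.array(e[1])/622.4*1764))
def blob(n,m,c,r,z):
    k=big(box(m.astype(np.uint8),c,r));(u,v),rr=cv2.minEnclosingCircle(k)
    M=cv2.moments(k);w=(M["m10"]/M["m00"],M["m01"]/M["m00"])
    print(n,np.round((u,v),1),"dia",round(2*rr/622.4*(1770-z),1),plane(d,u,v,z)[:2].round(1),plane(d,*w,z)[:2].round(1))
blob("pad",cv2.morphologyEx(((V>120)&(S<16)).astype(np.uint8),cv2.MORPH_CLOSE,np.ones((3,3))),(248,282),25,6)
blob("tin",(V>170),(360,286),19,65)
blob("cork",(S>70)&(H<25),(268,222),14,64)
blob("cone",(S>70)&(H<25),(361,229),16,4)
blob("cap",(V<100)&(S<80),(301,286),9,131)
blob("body",(S>110)|((V<100)&(S<80)&(((np.arange(640)[None]-301)**2+(np.arange(480)[:,None]-285)**2)<64)),(301,286),12,92)
E
python3 m3.py
```

```text
tall [648.3 118.1] [648.3 118.6] dia mm 90.7 92 [86. 90.]
wide [472.7  25.8] [472.4  26. ] dia mm 109.4 110 [106. 109.]
small [ 466.6 -135. ] [ 467.  -135.4] dia mm 80.5 80 [74. 80.]
pad [248. 282.] dia 136.5 [483.8 176. ] [484.1 176.2]
tin [359.5 276.4] dia 113.7 [ 494.8 -134.5] [ 486.1 -133.6]
cork [266.8 220.2] dia 24.0 [651.9 119. ] [652.  119.5]
cone [360.9 229.3] dia 52.1 [ 631.2 -145.8] [ 631.1 -145.8]
cap [300.1 285. ] dia 22.1 [471.4  27.2] [471.   27.2]
body [300.2 285.2] dia 42.8 [471.6  27.3] [471.2  27.5]
```

```bash
sed -i 's/(V>170),(360,286),19/(V>218),(360,286),17/' m3.py; python3 m3.py | grep tin
python3 -m jog '[[1,[0,0,0],0.775],[1,[0,0,0],0.775],[1,[0,0,0],0.775],[1,[0,0,0],0.775],[1,[0,0,0],0],[1,[0.6,-0.77,0],0],[1,[0.6,-0.77,0],0],[1,[0.6,-0.77,0],0],[1,[0.6,-0.77,0],0],[1,[0.6,-0.77,0],0],[1,[0.6,-0.77,0],0],[1,[0.6,-0.77,0],0]]'
```

```text
tin [360. 286.] dia 61.3 [ 468.6 -135.5] [ 469.9 -137. ]
time: 1.8
tool_pos: [399.8, -205.3, 203.4]
ee_rot: [0.0, 1.0, 0.0, 0.0]
force: [-0.3, -0.2, 0.3]
finger_gap: 87.9
gripper_force: 0.0
```

```bash
python3 -m jog '[[1,[0.603,-0.776,0],0],[1,[0.603,-0.776,0],0],[1,[0.603,-0.776,0],0],[1,[0.603,-0.776,0],0],[1,[0.603,-0.776,0],0],[1,[0.603,-0.776,0],0],[1,[0.603,-0.776,0],0],[1,[0,0,0.7],0],[1,[0,0,0.7],0],[1,[0,0,0],0],[1,[0,0,0],0]]'
python3 - <<'E'
from h import *
for n in("top","scene"): save(cam(n),f"pics/{n}1.png")
a=cv2.imread("pics/top1.png")[180:330,200:410];b=cv2.imread("pics/scene1.png")[130:360,260:500]
cv2.imwrite("pics/c1.png",np.hstack([cv2.resize(a,(400,400)),cv2.resize(b,(400,400))]))
E
```

```text
time: 3.18
tool_pos: [653.2, 118.7, 121.1]
ee_rot: [0.0, 1.0, -0.0, 0.001]
force: [-0.3, 0.1, 1.0]
finger_gap: 87.8
gripper_force: 0.0
```

View pics/c1.png

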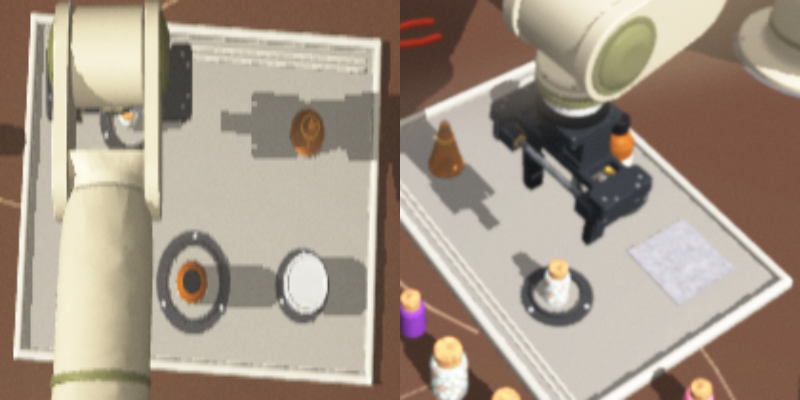

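The gripper is over the back holder and the fingers straddle the jar in y. I'll check that by projection before descending.

```bash
python3 - <<'E'
from h import *
d=cam("scene")
print(proj(d,[653.2,118.7,121]),proj(d,[652,119,64]))
E
python3 -m jog '[[1,[-0.02,0,0.5],0],[1,[0,0,0.5],0],[1,[0,0,0.4],0],[1,[0,0,0.38],0],[1,[0,0,0],0],[1,[0,0,0],0]]'
```

```text
(np.float64(355.5650279908796), np.float64(263.0991276212354)) (np.float64(354.2550486471251), np.float64(281.32484320197386))
time: 4.08
tool_pos: [652.0, 118.8, 14.0]
ee_rot: [-0.0, 1.0, -0.0, 0.001]
force: [0.4, -0.1, -0.5]
finger_gap: 88.0
gripper_force: 0.0
```

```bash
python3 -m jog '[[0.3,[0,0,0],0],[0.3,[0,0,0],0],[0.3,[0,0,0],0],[0.3,[0,0,0],0],[0.3,[0,0,0],0],[0.3,[0,0,0],0],[0.2,[0,0,0],0],[0.2,[0,0,0],0],[0.1,[0,0,0],0],[0.1,[0,0,0],0],[0.1,[0,0,0],0],[0.1,[0,0,0],0]]' 12
```

```text
time: 5.58
tool_pos: [651.1, 118.9, 12.4]
ee_rot: [-0.0, 1.0, -0.0, 0.0]
force: [-0.4, 0.8, -0.5]
finger_gap: 30.7
gripper_force: 12.0
```

```bash
python3 -m jog '[[0.1,[0,0,-0.2],0],[0.1,[0,0,-0.4],0],[0.1,[0,0,-0.4],0],[0.1,[-0.4,-0.13,0],0],[0.1,[-0.8,-0.28,0],0],[0.1,[-0.8,-0.28,0],0],[0.1,[-0.6,-0.2,0],0],[0.1,[-0.2,-0.07,0],0],[0.1,[0,0,0.3],0],[0.1,[0,0,0.4],0],[0.1,[0,0,0.2],0],[0.1,[0,0,0],0]]'
```

```text
time: 7.08
tool_pos: [483.5, 176.4, 18.0]
ee_rot: [0.0, 1.0, -0.001, -0.0]
force: [-0.7, -0.3, -0.2]
finger_gap: 30.5
gripper_force: 12.0
```

```bash
python3 -m jog '[[0.1,[0,0,0.05],0],[0.1,[0,0,0.05],0],[0.1,[0,0,0],0],[0.1,[0,0,0],0]]'
```

```text
time: 7.58
tool_pos: [483.2, 176.6, 12.5]
ee_rot: [-0.0, 1.0, -0.0, 0.0]
force: [-0.6, -0.6, -0.7]
finger_gap: 30.6
gripper_force: 12.0
```

```bash
python3 -m jog '[[0.1,[0,0,0.015],0],[0.1,[0,0,0],0]]';python3 -m jog '[[0.1,[0,0,0.015],0],[0.1,[0,0,0],0],[0.1,[0,0,0],0]]'; python3 -c "
from h import *
for n in('top','scene'): save(cam(n),f'pics/{n}2.png')
cv2.imwrite('pics/c2.png',cv2.resize(cv2.imread('pics/scene2.png')[170:370,340:540],(600,600)))"
```

```text
time: 7.82
tool_pos: [483.7, 176.8, 12.0]
ee_rot: [-0.0, 1.0, -0.0, 0.001]
force: [-0.2, 1.4, 5.3]
finger_gap: 30.5
gripper_force: 12.0
time: 8.2
tool_pos: [484.1, 177.0, 11.8]
ee_rot: [-0.0, 1.0, -0.0, 0.001]
force: [-1.3, 2.2, 10.1]
finger_gap: 31.1
gripper_force: 12.1
```

View pics/c2.png

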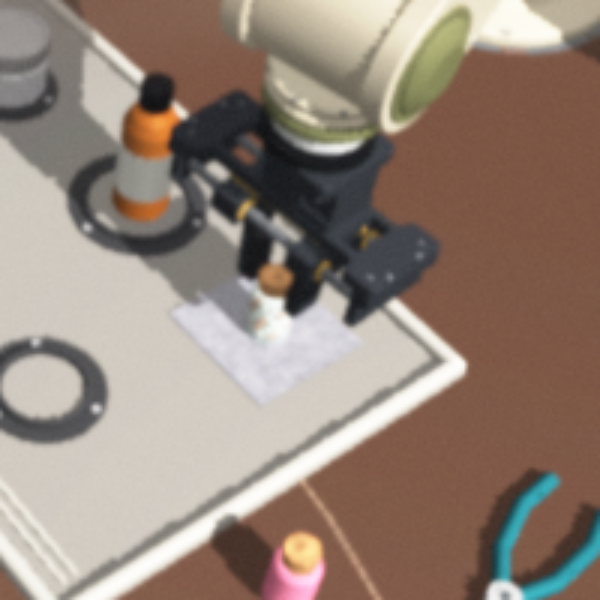

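The jar stands upright on the pad and contact is felt. I'll release it and go over the bottle.

```bash
python3 -m jog '[[0.1,[0,0,-0.02],0],[0.45,[0,0,0],0],[0.45,[0,0,0],0],[0.7,[0,0,0],0],[1,[0,0,0],0],[1,[0,0,-0.5],0],[1,[0,0,-0.7],0],[1,[0,0,-1],0],[1,[0,0,-1],0],[1,[-0.1,0.8,0],0],[1,[-0.1,0.9,0],0],[1,[0,0.8,0],0]]'; python3 -m jog '[[1,[0,0,0],0],[1,[0,0,0],0]]'
```

```text
time: 9.8
tool_pos: [470.5, 25.1, 203.9]
ee_rot: [0.0, 1.0, -0.0, 0.0]
force: [0.5, -0.8, -0.3]
finger_gap: 88.2
gripper_force: 0.0
time: 10.05
tool_pos: [471.0, 27.0, 203.7]
ee_rot: [-0.0, 1.0, -0.0, -0.0]
force: [0.4, 0.2, -0.1]
finger_gap: 87.9
gripper_force: 0.0
```

```bash
python3 -m jog '[[1,[0,0,0.7],0],[1,[0,0,0.7],0],[1,[0,0,0.5],0],[1,[0,0,0.2],0],[1,[0,0,0.08],0],[1,[0,0,0],0],[1,[0,0,0],0]]'; python3 -m jog '[[0.4,[0,0,0],0],[0.4,[0,0,0],0],[0.4,[0,0,0],0],[0.4,[0,0,0],0],[0.4,[0,0,0],0],[0.4,[0,0,0],0],[0.2,[0,0,0],0],[0.2,[0,0,0],0],[0.2,[0,0,0],0],[0.2,[0,0,0],0]]' 18;python3 -c "
from h import *
save(cam('scene'),'pics/scene3.png')
cv2.imwrite('pics/c3.png',cv2.resize(cv2.imread('pics/scene3.png')[150:300,320:470],(600,600)))"
```

```text
time: 10.92
tool_pos: [471.6, 26.6, 73.8]
ee_rot: [0.0, 1.0, -0.0, 0.001]
force: [0.3, -0.1, 0.5]
finger_gap: 88.0
gripper_force: 0.0
time: 12.18
tool_pos: [471.0, 26.6, 72.9]
ee_rot: [-0.0, 1.0, -0.0, -0.0]
force: [-0.7, -0.3, -0.4]
finger_gap: 24.6
gripper_force: 17.9
```

View pics/c3.png

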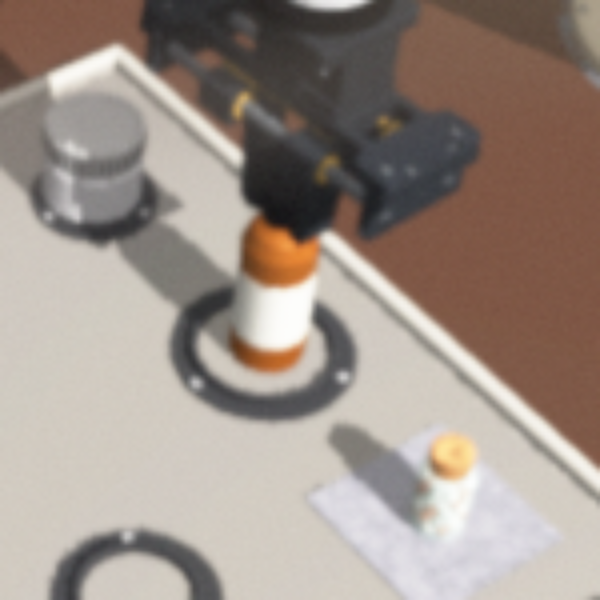

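```bash
python3 - <<'E'
from h import *
d=cam("scene")
for p in([471,27,73],[471,27,131],[471,27,92],[471,27,6],[471,-17+44+15,73]):
    u,v=proj(d,p);print(p,(u-320)*4,(v-150)*4)
im=cv2.cvtColor(d["img"],cv2.COLOR_RGB2HSV)[150:300,320:470]
print(manip.get_state())
E
```

```text
[471, 27, 73] 277.3643374441672 260.89214854064267
[471, 27, 131] 289.2176292101592 183.99535542204285
[471, 27, 92] 281.1619926522021 236.30042514426304
[471, 27, 6] 264.5964769124912 343.26333548783896
[471, 42, 73] 295.68356882393596 275.90610205235794
{'time': 12.275, 'joint_positions': array([-1.95261930e-01,  3.96083996e-01,  1.70799168e+00, -1.84211109e-05,
        1.03759479e+00,  1.37622803e+00]), 'joint_velocities': array([ 1.02482546e-03,  3.79136294e-05, -7.46129427e-04, -3.94375038e-04,
       -1.90307272e-04, -1.42126073e-03]), 'effort': array([-3.92683083e-02, -3.92890298e+01, -1.69612134e+01,  4.28417581e-03,
       -7.41538103e-02,  2.47364505e-04]), 'tool_pos': array([471.0378537 ,  26.60870602,  72.91251703]), 'ee_rot': array([ 2.45900819e-07,  9.99999941e-01, -3.42134672e-04, -3.97068803e-05]), 'force': array([-0.05609042, -0.14393443, -1.0563941 ]), 'torque': array([ 0.03415348, -0.04709822, -0.01747992]), 'gripper_force': 17.935212969314307, 'finger_gap': 24.351012045786412}
```

The gap of 24.6 mm shows the pads hold the cap. In the picture the fingertips sit at about z≈102, roughly 30 mm above the reported TCP. The cap grip is firm, so I'll lift a little and check that the bottle hangs upright.

```bash
python3 -m jog '[[0.1,[0,0,0],0],[0.1,[0,0,-0.1],0],[0.1,[0,0,-0.2],0],[0.1,[0,0,-0.3],0],[0.1,[0,0,-0.1],0],[0.1,[0,0,0],0],[0.1,[0,0,0],0]]' 30;python3 -c "
from h import *
d=cam('scene');save(d,'pics/scene4.png')
print(proj(d,[484,177+30,12]),proj(d,[484,177+30,42]),'seen ~440,274')
cv2.imwrite('pics/c4.png',cv2.resize(cv2.imread('pics/scene4.png')[150:300,320:470],(600,600)))"
```

```text
time: 13.15
tool_pos: [470.8, 26.6, 114.6]
ee_rot: [-0.0, 1.0, -0.0, -0.0]
force: [-0.0, 0.0, -1.4]
finger_gap: 23.9
gripper_force: 29.9
(np.float64(438.6883039948618), np.float64(284.99700556981327)) (np.float64(441.26941481343084), np.float64(276.13773476377435)) seen ~440,274
```

View pics/c4.png

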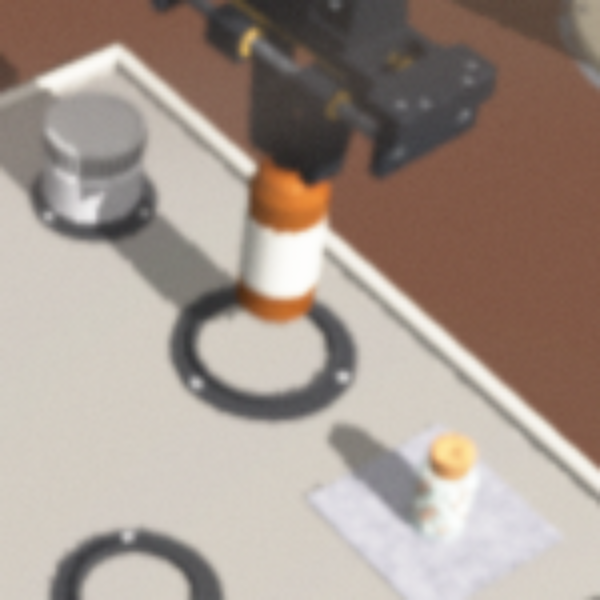

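The bottle hangs upright and clear of the well. I'll carry it to the back holder.

```bash
python3 -m jog '[[0.1,[0.3,-0.15,0],0],[0.1,[0.6,-0.31,0],0],[0.1,[0.7,-0.36,0],0],[0.1,[0.7,-0.36,0],0],[0.1,[0.46,-0.245,0],0],[0.1,[0.2,-0.1,0],0],[0.1,[0,0,0],0],[0.1,[0,0,0.3],0],[0.1,[0,0,0.2],0],[0.1,[0,0,0.1],0],[0.1,[0,0,0],0],[0.1,[0,0,0],0]]'; python3 -m jog '[[0.1,[0,0,0.03],0],[0.1,[0,0,0.03],0],[0.1,[0,0,0],0]]'
```

```text
time: 14.7
tool_pos: [649.0, 117.9, 79.5]
ee_rot: [-0.0, 1.0, -0.0, 0.0]
force: [0.9, -0.2, -1.4]
finger_gap: 24.1
gripper_force: 29.9
time: 15.08
tool_pos: [648.6, 118.0, 75.2]
ee_rot: [0.0, 1.0, -0.0, -0.0]
force: [-0.3, -0.9, -0.8]
finger_gap: 24.1
gripper_force: 29.9
```

```bash
python3 -m jog '[[0.1,[0,0,0.02],0],[0.1,[0,0,0],0]]'; python3 -m jog '[[0.1,[0,0,0.015],0],[0.1,[0,0,0],0]]';python3 -m jog '[[0.1,[0,0,0.015],0],[0.1,[0,0,0],0],[0.1,[0,0,0],0]]';python3 -c "
from h import *
d=cam('scene');save(d,'pics/scene5.png')
cv2.imwrite('pics/c5.png',cv2.resize(cv2.imread('pics/scene5.png')[210:330,290:410],(600,600)))"
```

```text
time: 15.32
tool_pos: [648.7, 117.9, 74.0]
ee_rot: [0.0, 1.0, -0.0, -0.0]
force: [0.2, -1.3, -1.2]
finger_gap: 23.9
gripper_force: 29.9
time: 15.58
tool_pos: [648.7, 117.9, 73.2]
ee_rot: [-0.0, 1.0, -0.0, -0.0]
force: [0.4, 0.4, -0.8]
finger_gap: 24.1
gripper_force: 29.9
time: 15.95
tool_pos: [649.0, 118.1, 72.9]
ee_rot: [-0.0, 1.0, -0.0, 0.001]
force: [-0.6, 0.8, 3.7]
finger_gap: 24.7
gripper_force: 29.9
```

View pics/c5.png

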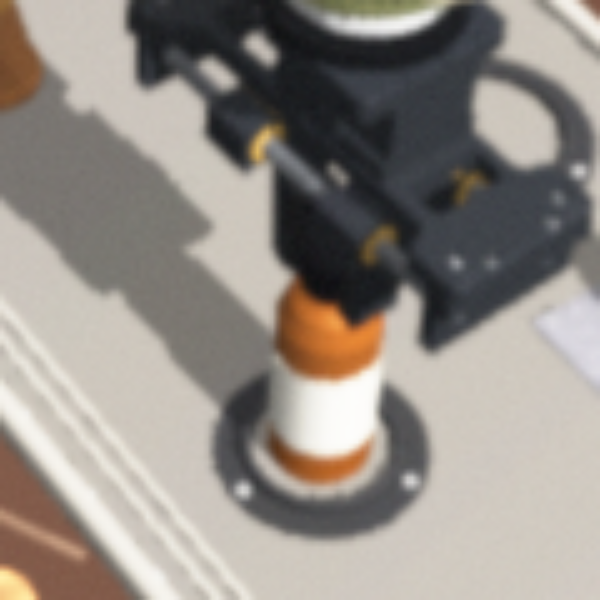

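The bottle is down in the back well: contact came at the same height it was gripped at. I'll release it, rise and go over the tin.

```bash
python3 -m jog '[[0.1,[0,0,-0.01],0],[0.4,[0,0,0],0],[0.5,[0,0,0],0],[0.7,[0,0,0],0],[1,[0,0,0],0],[1,[0,0,0],0],[1,[0,0,0],0],[1,[0,0,-0.5],0],[1,[0,0,-0.7],0],[1,[0,0,-0.5],0],[1,[-0.4,0.6,0],0],[1,[-0.5,0.72,0],0]]'; python3 -m jog '[[1,[-0.5,0.72,0],0],[1,[-0.5,0.72,0],0],[1,[-0.5,0.72,0],0],[1,[-0.5,0.72,0],0],[1,[-0.09,0.03,0],0],[1,[0,0,0],0],[1,[0,0,0],0]]'; python3 -c "
from m import *
d2=cam('scene');a=d2['img'][160:330,280:450];b=im[190:310,200:400]
cv2.imwrite('pics/c6.png',np.hstack([cv2.resize(a,(400,400)),cv2.resize(b,(400,240+160))])[:,:,::-1])"
```

```text
time: 17.5
tool_pos: [594.1, 38.4, 175.1]
ee_rot: [0.0, 1.0, 0.0, 0.0]
force: [0.8, -0.3, -0.1]
finger_gap: 88.0
gripper_force: 0.0
time: 18.38
tool_pos: [469.8, -134.8, 175.0]
ee_rot: [-0.0, 1.0, 0.0, 0.0]
force: [-0.2, 0.4, 0.5]
finger_gap: 88.0
gripper_force: 0.0
```

View pics/c6.png

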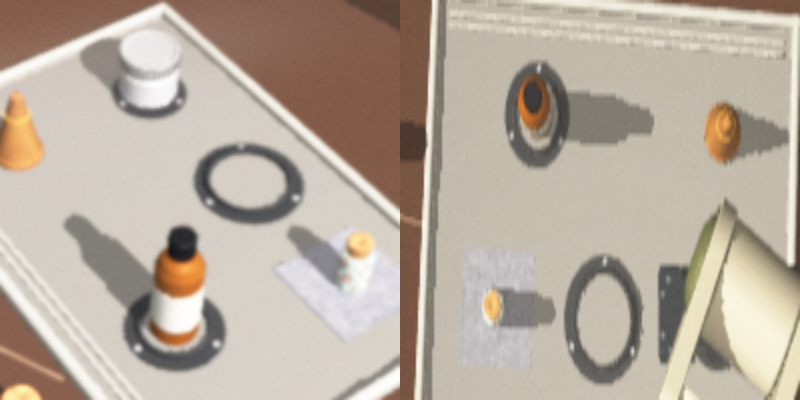

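The bottle stands upright in the back holder, the jar is on the pad and the big well is empty. I'll go down on the tin.

```bash
python3 -m jog '[[1,[0,0.02,0.8],0],[1,[0,0,0.8],0],[1,[0,0,0.5],0],[1,[0,0,0.3],0],[1,[0,0,0.2],0],[1,[0,0,0.1],0],[1,[0,0,0],0],[1,[0,0,0],0]]'; python3 -m jog '[[0.65,[0,0,0],0],[0.65,[0,0,0],0],[0.65,[0,0,0],0],[0.65,[0,0,0],0],[0.5,[0,0,0],0],[0.5,[0,0,0],0],[0.4,[0,0,0],0],[0.4,[0,0,0],0]]' 25
```

```text
time: 19.48
tool_pos: [469.5, -137.0, 13.5]
ee_rot: [0.0, 1.0, -0.0, 0.001]
force: [-0.5, -0.7, 0.5]
finger_gap: 88.1
gripper_force: 0.0
time: 20.48
tool_pos: [469.1, -136.8, 13.0]
ee_rot: [-0.0, 1.0, -0.0, 0.0]
force: [-1.8, 1.2, 6.0]
finger_gap: 61.5
gripper_force: 25.0
```

```bash
python3 -m jog '[[0.4,[0,0,-0.1],0],[0.4,[0,0,-0.2],0],[0.4,[0,0,-0.3],0],[0.4,[0,0,-0.2],0],[0.4,[0,0,0],0],[0.4,[0,0,0],0]]' 35; python3 -c "
from h import *
d=cam('scene')
cv2.imwrite('pics/c7.png',cv2.resize(d['img'][130:280,280:430],(600,600))[:,:,::-1])"
```

```text
time: 21.22
tool_pos: [468.9, -136.8, 60.6]
ee_rot: [-0.0, 1.0, -0.0, -0.0]
force: [-0.4, 0.6, -1.9]
finger_gap: 61.4
gripper_force: 35.0
```

View pics/c7.png

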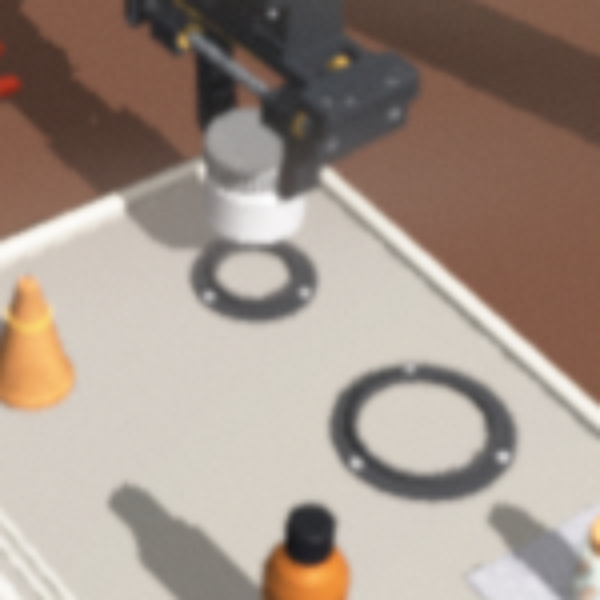

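The tin is held upright and clear. I'll carry it to the big well.

```bash
python3 -m jog '[[0.4,[0.06,-0.3,0],0],[0.4,[0,-0.7,0],0],[0.4,[0,-0.8,0],0],[0.4,[0,-0.6,0],0],[0.4,[0,-0.31,0],0],[0.4,[0,0,0],0],[0.4,[0,0,0.3],0],[0.4,[0,0,0.3],0],[0.4,[0,0,0.15],0],[0.4,[0,0,0.05],0],[0.4,[0,0,0],0],[0.4,[0,0,0],0]]'; python3 -m jog '[[0.4,[0,0,0.03],0],[0.4,[0,0,0.02],0],[0.4,[0,0,0],0]]'
```

```text
time: 22.78
tool_pos: [473.1, 25.6, 13.4]
ee_rot: [0.0, 1.0, -0.0, 0.0]
force: [0.2, 0.2, -1.8]
finger_gap: 61.4
gripper_force: 35.0
time: 23.15
tool_pos: [472.8, 25.7, 9.9]
ee_rot: [-0.0, 1.0, -0.0, -0.0]
force: [-0.8, 0.5, -2.2]
finger_gap: 60.9
gripper_force: 35.0
```

```bash
python3 -m jog '[[0.4,[0,0,0.02],0],[0.4,[0,0,0],0]]'; python3 -m jog '[[0.4,[0,0,0.015],0],[0.4,[0,0,0],0]]';python3 -m jog '[[0.4,[0,0,0.015],0],[0.4,[0,0,0],0]]'
```

```text
time: 23.4
tool_pos: [472.8, 25.7, 8.7]
ee_rot: [-0.0, 1.0, -0.0, -0.0]
force: [0.6, -0.1, -1.6]
finger_gap: 61.1
gripper_force: 35.0
time: 23.65
tool_pos: [472.9, 25.7, 8.1]
ee_rot: [0.0, 1.0, -0.0, 0.0]
force: [-2.0, -0.2, 2.5]
finger_gap: 61.2
gripper_force: 35.0
time: 23.9
tool_pos: [473.0, 25.7, 8.0]
ee_rot: [0.0, 1.0, -0.0, 0.001]
force: [-4.2, -0.6, 14.4]
finger_gap: 61.2
gripper_force: 35.0
```

Contact came at TCP 8.0, as predicted, so the tin is on the well floor. I'll release it and go over to the jar.

```bash
python3 -m jog '[[0.4,[0,0,-0.025],0],[0.75,[0,0,0],0],[0.8,[0,0,0],0],[1,[0,0,0],0],[1,[0,0,0],0],[1,[0,0,-0.5],0],[1,[0,0,-0.7],0],[1,[0,0,-0.5],0],[1,[0.09,-0.8,0],0],[1,[0.09,-0.9,0],0],[1,[0,-0.8,0],0],[1,[0,0,0],0]]';python3 -c "
from m import *
def blob(n,m,c,r,z):
    k=big(box(m.astype(np.uint8),c,r));(u,v),rr=cv2.minEnclosingCircle(k)
    print(n,np.round((u,v),1),'dia',round(2*rr/622.4*(1770-z),1),plane(d,u,v,z)[:2].round(1))
blob('tin',V>218,(301,286),17,60)
blob('bottlecap',(V<100)&(S<80),(267,221),6,131)
dark=((V<113)&(S<60)).astype(np.uint8)
k=big(box(dark,(359,286),24));(u,v),r=cv2.minEnclosingCircle(k);print('small',plane(d,u,v,6)[:2],2*r/622.4*1764)"
```

```text
time: 25.4
tool_pos: [483.2, 178.2, 110.3]
ee_rot: [-0.0, 1.0, 0.002, -0.0]
force: [0.2, -0.9, -1.0]
finger_gap: 88.0
gripper_force: 0.0
tin [310. 288.] dia 0.0 [464.5   1.2]
bottlecap [265.8 218.8] dia 22.4 [647.1 117. ]
small [ 467.68137174 -135.15311708] 80.65872690058613
```

```bash
python3 -m jog '[[1,[0,0,0.7],0],[1,[0,0,0.5],0],[1,[0,0,0.3],0],[1,[0,0,0.1],0],[1,[0,0,0.04],0],[1,[0,0,0],0],[1,[0,0,0],0]]';python3 -m jog '[[1,[0,0,0.05],0],[1,[0,0,0.05],0],[1,[0,0,0],0],[1,[0,0,0],0]]'; python3 -c "
from h import *
d=cam('scene')
cv2.imwrite('pics/c8.png',cv2.resize(d['img'][170:320,340:490],(600,600))[:,:,::-1])"
```

```text
time: 26.32
tool_pos: [484.1, 175.7, 12.6]
ee_rot: [-0.0, 1.0, -0.0, 0.001]
force: [1.0, -0.1, -0.1]
finger_gap: 87.9
gripper_force: 0.0
time: 26.82
tool_pos: [483.8, 175.7, 6.0]
ee_rot: [0.0, 1.0, -0.0, -0.0]
force: [-0.6, 0.4, -0.4]
finger_gap: 88.2
gripper_force: 0.0
```

View pics/c8.png

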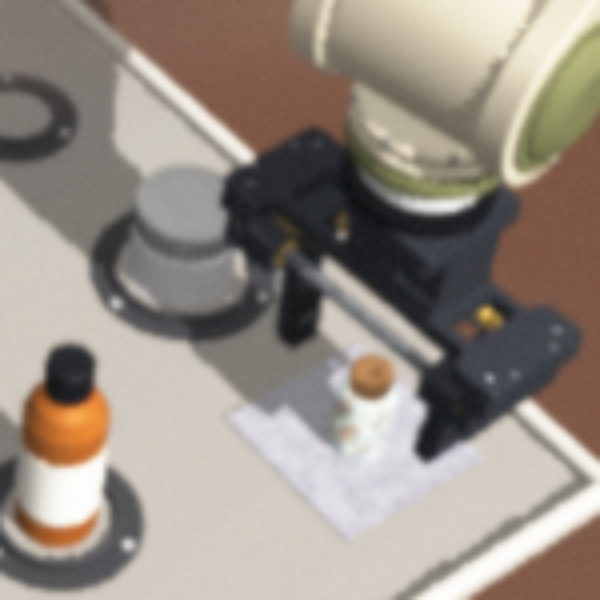

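The tin sits flat in the big well. The fingertips straddle the jar and are still above the felt, so I'll go 6 mm lower and grip.

```bash
python3 -m jog '[[1,[0,0,0.05],0],[1,[0,0,0.05],0],[1,[0,0,0],0]]';python3 -m jog '[[0.3,[0,0,0],0],[0.3,[0,0,0],0],[0.3,[0,0,0],0],[0.3,[0,0,0],0],[0.3,[0,0,0],0],[0.3,[0,0,0],0],[0.1,[0,0,0],0],[0.1,[0,0,0],0],[0.1,[0,0,0],0],[0.1,[0,0,0],0]]' 14;python3 -m jog '[[0.1,[0,0,-0.2],0],[0.1,[0,0,-0.6],0],[0.1,[0,0,-0.8],0],[0.1,[0,0,-0.4],0],[0.1,[0,0,0],0]]'
```

```text
time: 27.25
tool_pos: [483.6, 175.7, -0.3]
ee_rot: [0.0, 1.0, -0.0, -0.0]
force: [0.1, 0.5, -0.5]
finger_gap: 88.0
gripper_force: 0.0
time: 28.5
tool_pos: [483.8, 175.7, 0.1]
ee_rot: [-0.0, 1.0, -0.0, 0.0]
force: [0.1, 0.4, 1.0]
finger_gap: 31.4
gripper_force: 14.0
time: 29.12
tool_pos: [484.5, 175.8, 122.0]
ee_rot: [-0.0, 1.0, -0.0, 0.002]
force: [-0.7, 0.0, -0.6]
finger_gap: 31.5
gripper_force: 14.0
```

```bash
python3 -m jog '[[0.1,[0,0.4,0],0],[0.1,[-0.1,0.8,0],0],[0.1,[-0.1,0.9,0],0],[0.1,[-0.08,0.9,0],0],[0.1,[0,0.9,0],0],[0.1,[0,0.8,0],0],[0.1,[0,0.48,0],0],[0.1,[0,0,0],0],[0.1,[0,0,0.6],0],[0.1,[0,0,0.6],0],[0.1,[0,0,0.3],0],[0.1,[0,0,0],0]]';python3 -m jog '[[0.1,[0,0,0.2],0],[0.1,[0,0,0.15],0],[0.1,[0,0,0.05],0],[0.1,[0,0,0],0],[0.1,[0,0,0],0]]'
```

```text
time: 30.62
tool_pos: [465.8, -133.4, 28.7]
ee_rot: [-0.001, 1.0, 0.0, -0.002]
force: [-0.2, 0.8, 0.1]
finger_gap: 31.6
gripper_force: 14.0
time: 31.25
tool_pos: [466.9, -135.2, 6.3]
ee_rot: [0.0, 1.0, -0.0, 0.0]
force: [-1.3, -0.6, -0.6]
finger_gap: 31.6
gripper_force: 14.0
```

```bash
python3 -m jog '[[0.1,[0,0,0.04],0],[0.1,[0,0,0.03],0],[0.1,[0,0,0],0]]';python3 -m jog '[[0.1,[0,0,0.02],0],[0.1,[0,0,0],0],[0.1,[0,0,0],0]]';python3 -m jog '[[0.1,[0,0,0.015],0],[0.1,[0,0,0],0]]'
```

```text
time: 31.62
tool_pos: [466.7, -135.1, 1.7]
ee_rot: [-0.0, 1.0, -0.0, -0.0]
force: [-1.4, -0.3, -0.1]
finger_gap: 31.5
gripper_force: 14.0
time: 32.0
tool_pos: [466.8, -135.1, 0.7]
ee_rot: [0.0, 1.0, -0.0, 0.0]
force: [0.0, 0.3, -0.2]
finger_gap: 31.6
gripper_force: 14.0
time: 32.25
tool_pos: [466.9, -135.1, 0.0]
ee_rot: [0.0, 1.0, -0.0, 0.0]
force: [-0.6, 0.9, 4.4]
finger_gap: 31.2
gripper_force: 14.0
```

Contact again came at the grasp height. I'll release, rise, back away to the right and look.

```bash
python3 -m jog '[[0.1,[0,0,-0.01],0],[0.45,[0,0,0],0],[0.5,[0,0,0],0],[0.7,[0,0,0],0],[1,[0,0,0],0],[1,[0,0,0],0],[1,[0,0,-0.5],0],[1,[0,0,-0.8],0],[1,[0,0,-0.9],0],[1,[0,0,-0.9],0],[1,[0,0.9,0],0],[1,[0,0.9,0],0]]'; python3 -m jog '[[1,[0,0.9,0],0],[1,[0,0.9,0],0],[1,[0,0,0],0],[1,[0,0,0],0]]'; python3 -c "
from m import *
def blob(n,m,c,r,z):
    k=big(box(m.astype(np.uint8),c,r));(u,v),rr=cv2.minEnclosingCircle(k)
    print(n,np.round((u,v),1),'dia',round(2*rr/622.4*(1770-z),1),plane(d,u,v,z)[:2].round(1))
blob('tin',V>218,(301,286),17,60)
blob('bottlecap',(V<100)&(S<80),(267,221),6,131)
blob('cork',(S>70)&(H<25),(360,286),14,64)
blob('cone',(S>70)&(H<25),(361,229),16,4)
d2=cam('scene');a=d2['img'][130:330,270:470];b=im[190:310,200:400]
cv2.imwrite('pics/c9.png',np.hstack([cv2.resize(a,(400,400)),cv2.resize(b,(400,400))])[:,:,::-1])"
```

```text
time: 33.75
tool_pos: [466.8, -244.2, 187.2]
ee_rot: [0.001, 1.0, 0.0, 0.001]
force: [0.5, 1.0, 0.2]
finger_gap: 87.8
gripper_force: 0.0
time: 34.25
tool_pos: [466.4, -350.6, 186.1]
ee_rot: [-0.0, 1.0, -0.0, -0.0]
force: [0.8, -0.3, -0.2]
finger_gap: 87.8
gripper_force: 0.0
tin [301.6 284.6] dia 59.6 [474.   24.1]
bottlecap [265.8 218.8] dia 22.4 [647.1 117. ]
cork [360.6 286.6] dia 25.4 [ 467.  -137.1]
cone [360.8 229.2] dia 52.5 [ 631.6 -145.5]
```

View pics/c9.png

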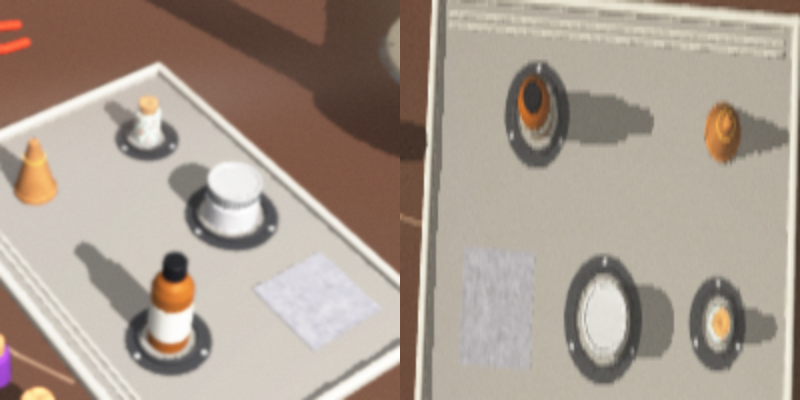

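All three stand upright in their own wells, within about 3 mm of centre. The cone is unmoved and the arm is clear.

```bash
python3 -c "
from bench import manip
print(manip.hand_in())"
```

```text
the job is handed in; nothing more can be done
None
```

The job is handed in at about 34 s of the 99 s allowed: in the last pictures the bottle, tin and jar each stand upright in their own holders (bottle first), within about 3 mm of centre; the cone measured unmoved, and the arm went nowhere near the pliers or cutters, though I didn't re-measure those.

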